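# Crib-stack sawn blanks on the drying stand

## Task

Stack the four sawn blanks that lean on the rack into an open crosswise drying tower on the stand: first the two broad ones flat across both bearers, one near each end of the bearers and overhanging them equally, then the two narrow ones flat across those, one straight above each bearer and overhanging equally, all square with the stand. The stand's top has been screwed to a height that nobody noted, so feel each blank down gently before letting go: do not drop any or press hard, and leave the drum, mallet and tin alone.

Things in the scene. Friction and masses are not known exactly. Their poses are not given: they have to be found in the camera images.
- rack: Fixed dark-wood easel, 300 mm wide (y), sloping 30 deg up to its +x. Origin on the table under the slats' middles. Slats lie on it at y = -117, -39, 39, 117 mm (order varies), lower ends on a toe board 12 mm high, undersides' middles 85 mm up. Two 20 mm rails carry them, 18 and 135 mm up from their lower ends; between the rails it is open, so fingertips may pass below a slat
- stand: Fixed steel foot 150 x 130 mm, origin on the table under its centre, with a screw post. Its top: two dark-wood bearers along x, 150 x 22 x 20 mm deep, at y = -50, +50 mm, upper faces level at 60 to 90 mm height (varies, not measured); cross plate 20 mm lower. Broads go along y, middles at x = -50, +50, y = 0; narrows on them along x, at y = -50, +50, x = 0
- broad_a: Broad sawn light-wood drum-trim blank (slat), 160 long x 40 wide x 18 mm thick, about 80 g. Origin: centre of its underside; x along its length, y across its width, z out of its upper face. At the start it leans on the rack, x running up the slope
- broad_b: Broad sawn light-wood drum-trim blank (slat), 160 long x 40 wide x 18 mm thick, about 80 g. Origin: centre of its underside; x along its length, y across its width, z out of its upper face. At the start it leans on the rack, x running up the slope
- narrow_a: Narrow sawn light-wood drum-trim blank (slat), 160 long x 26 wide x 18 mm thick, about 53 g. Origin: centre of its underside; x along its length, y across its width, z out of its upper face. At the start it leans on the rack, x running up the slope
- narrow_b: Narrow sawn light-wood drum-trim blank (slat), 160 long x 26 wide x 18 mm thick, about 53 g. Origin: centre of its underside; x along its length, y across its width, z out of its upper face. At the start it leans on the rack, x running up the slope
- drum: Bystander: small goblet-shaped drum shell, 116 mm across, 155 mm high; origin under its centre, z up
- mallet: Bystander: wooden mallet, 240 mm long, lying on the table
- oil_tin: Bystander: metal tin, 64 mm across, 110 mm high; origin under its centre, z up
Things that resemble listed ones, but are neither listed nor needed, are in the scene too. What is shaped like the broad_a but pink or yellow is not meant.

How it is judged (in metres and radians):
On the way:
1. both broad slats lie flat and square across both bearers, one near each end (y of broad_a in the frame of stand between -0.016 and 0.016 m and angle between the x axis of each of broad_a, broad_b and the y axis of stand, either way round below 0.14 rad and angle between the z axis of each of broad_a, broad_b and the z axis of stand, either way round below 0.06 rad and y of broad_b in the frame of stand between -0.016 and 0.016 m and ((x of broad_a in the frame of stand between 0.034 and 0.068 m and x of broad_b in the frame of stand between -0.068 and -0.034 m) or (x of broad_b in the frame of stand between 0.034 and 0.068 m and x of broad_a in the frame of stand between -0.068 and -0.034 m)) and height (world z) of broad_a between 0.053 and 0.096 m and contact force between each of broad_a, broad_b and stand above 0.05 N and height (world z) of broad_b between 0.053 and 0.096 m), for 0.2 s.
At the end, for the whole second after the job is handed in: Broads rest on the bearers along stand y (0.14 rad), centred within 16 mm, at x = 34 to 68 mm either side; narrows rest on both broads along stand x (0.14 rad), centred within 16 mm, at y = 34 to 66 mm either side; all level within 0.06 rad, released, still (under 0.02 m/s) (all of step 1 and x of narrow_a in the frame of stand between -0.016 and 0.016 m and angle between the x axis of each of narrow_a, narrow_b and the x axis of stand, either way round below 0.14 rad and angle between the z axis of each of narrow_a, narrow_b and the z axis of stand, either way round below 0.06 rad and x of narrow_b in the frame of stand between -0.016 and 0.016 m and ((y of narrow_a in the frame of stand between 0.034 and 0.066 m and y of narrow_b in the frame of stand between -0.066 and -0.034 m) or (y of narrow_b in the frame of stand between 0.034 and 0.066 m and y of narrow_a in the frame of stand between -0.066 and -0.034 m)) and z of narrow_a in the frame of broad_a between 0.013 and 0.023 m and contact force between each of narrow_a, narrow_b and broad_a above 0.02 N and z of narrow_a in the frame of broad_b between 0.013 and 0.023 m and contact force between each of narrow_a, narrow_b and broad_b above 0.02 N and z of narrow_b in the frame of broad_a between 0.013 and 0.023 m and z of narrow_b in the frame of broad_b between 0.013 and 0.023 m and linear speed of each of broad_a, broad_b, narrow_a, narrow_b below 0.02 m/s); the robot touches nothing.
It fails at once if a slat dropped or thrown: over 0.45 m/s with no finger on it (a fall of about 10 mm) ((linear speed of broad_a above 0.45 m/s and contact force between the fingers and broad_a below 0.01 N) or (linear speed of narrow_a above 0.45 m/s and contact force between the fingers and narrow_a below 0.01 N) or (linear speed of broad_b above 0.45 m/s and contact force between the fingers and broad_b below 0.01 N) or (linear speed of narrow_b above 0.45 m/s and contact force between the fingers and narrow_b below 0.01 N)).
It fails at once if more than 60 N put on the stand (contact force between stand and anything else above 60 N).
It fails at once if drum, mallet or tin moved more than 30 mm (distance of any of drum, mallet, oil_tin from where it was at the start of the episode above 0.03 m).
It also fails if it takes over 72 s, if anything falls off the work surface, if the arm or the gripper's body presses on something with over 40 N, if the wrist force passes 120 N, or if a joint passes its speed limit or range.

## Robot

A 6-joint arm with a two-finger parallel gripper is mounted at the origin on the work surface. World frame = base frame: x ahead of the robot, y to its left, z up, the work surface at z = 0. Lengths are in mm, angles in rad, forces in N, time in s.
With the tool pointing down it reaches from about 350 to 775 mm from the base axis. Payload 7.3 kg.
Tool frame: the origin (TCP) lies on the centre line of the jaws, within the pads' length; the fingertips stand 14 mm ahead of it and the grasp point (between the pads) lies 5 mm behind it; z points along the fingers, y is the line along which they close (so a half turn about z gives the same grasp; the last joint's range is limited). The gripper opens to 92 mm and grips with 3 to 60 N. Pads are 19 mm wide; open, the fingers measure 130 mm over their backs; the gripper's body (75 mm by 190 mm) begins 47 mm behind the grasp point.
Start: joints at [-1.437, 0.342, 1.524, -0, 1.275, -0.146], TCP at [145.008, -504.598, 207.541] pointing down, gripper open.
Joint ranges: [-2.53, 2.53], [-0.77, 2.02], [0.04, 2.7], [-1, 4.14], [0.28, 2.66], [-3.11, 3.11]. Speed limits (rad/s): [2.57, 2.57, 3.14, 3.14, 3.14, 3.14].

## Interface

Orientations are given as [roll, pitch, yaw] about the fixed x, y, z axes, in that order (R = Rz(yaw) Ry(pitch) Rx(roll)).
In Python, from plant import get_obs, capture, bot, spot_in, trace, pinpoint gives the robot as it stands.
- The arm moves only by the tool play_rows, never from a script. Its argument "rows" is a list of rows, each a list of 2 entries, a list of its own where there are three numbers: the shift along the world's x, y, z in units of 3 cm (1.0 is 3 cm), then the turn, a rotation vector about the world's x, y, z in units of 8 degrees (1.0 is 8 degrees). A call has 1 to 12 rows; each row shifts and turns the commanded pose from where the row before left it; what a row does not reach is not made up. A row lasts 1/8 s, in which the tool goes at most 62.5 mm and 10.7 degrees, less where a joint would pass 70% of its speed; a pose out of reach is approached as far as the arm can. A call with a number of a shift or a turn outside -1 to 1 is refused whole. A call with a gripper value outside its range is refused whole. "hand" is the opening, from -1 (shut) to 1 (fully open), set as the call begins (left out, the last holds). The fingers move at their own pace and stop on an object; the grip force is fixed at half the most. Time passes only in rows, so rows that do not move let the fingers close. It gives the time, the measured TCP pose, the force, the opening and the grip force at its end, in the units of the state.
- get_obs(): the state, without advancing time (a new reading comes with each control period).
- capture(name): name is "scene" or "top" or "wrist"; returns a dict with "frame" (384x512x3 uint8, red, green, blue), "fov_y" (degrees; the focal length in pixels is half the picture's height over the tangent of half this angle, whatever the lens; pixels are square), "cx", "cy" (the principal point, pixels), "rvec" (rotation vector, rad) and "tvec" (3), from world to camera coordinates, as OpenCV has them; the wrist camera has in their place "hand_eye" (4x4, takes a point from camera to tool coordinates, whose origin is the TCP and whose axes are the flange's). Camera axes: x right, y down, z forward; pixel columns grow to the right and rows downward; lengths in mm; the calibration is good to about 2 mm. The wrist camera is an equidistant fisheye: a pixel r from the principal point sees the ray r / f radians off the axis. A picture is of the moment at which its call begins: read the wrist's pose just before it. There is no depth.
- bot.close_job(): hands the job in; it is judged then, once.
Trained networks look in the newest picture that a camera, given by its name, has taken for a name from the list of things; names that differ only in an ending like _2 or _b are one class to them, and where a whole thing is asked for, a point or a joint stands for the part that bears it (a point fixed in the world has none). Each returns a list of dicts, best first, with "p" (0 to 1); they miss things now and then, are a little off and sometimes report something else, mostly with a low value. They report only what shows in the picture. A call takes as long as a camera call. They do not tell look-alikes from the thing itself.
- spot_in(query, camera): "at" ([row, column] in pixels, amid what is visible of it).
- trace(query, camera): "mask" (384x512 bool, what is visible of it) and "at" ([row, column] in pixels, amid what is visible of it).
- pinpoint(query, camera): "at" ([row, column] in pixels: a listed point, or the origin of a listed thing).
The state is a dict: "time": time; "joint_positions": joint angles; "dq": joint speeds; "tau": joint torques, N m; "tool_pos": TCP position; "tcp_rot": TCP orientation; "contact_force": force on the tool from outside, world axes, zero at the start; "moment": the same for the moment, N m; "grip_width": finger opening in mm; "finger_force": force on a finger pad.
Only numpy, scipy, OpenCV 4.12 (cv2) and the standard library are available. Lean on these libraries where they do the work, as an engineer would, in place of code of your own. Each camera call takes 0.05 s, during which the arm holds its last target. There are 200 camera calls.

## Working session

There is one attempt and no reset: what is moved stays moved. The work goes in short steps, Python scripts to look and compute and a tool call to move; the robot and the scene stay as the last step left them, time stands still between calls to the robot, and variables do not carry over. Pictures are saved under pics/ and viewed, at most 10 in all, crops included, and the job is handed in when it is done.

Besides the shell and the picture viewer there is one more tool, called after "Request:" as name(argument=value, ...) on one line, values as JSON. play_rows: Moves the arm, as the interface text tells. Shifts and turns lie within -1 to 1; 1 stands for 3 cm of shift or 8 degrees of turn. Its arguments: {"type":"object","properties":{"rows":{"type":"array"},"hand":{"type":"number"}},"required":["rows"]}

```bash
mkdir -p pics; ls
cat > h.py <<'E'
import numpy as np, cv2
from plant import get_obs, capture, bot, spot_in, trace, pinpoint
from scipy.spatial.transform import Rotation as R
def K(c): 
    f=c["frame"].shape[0]/2/np.tan(np.radians(c["fov_y"])/2)
    return np.array([[f,0,c["cx"]],[0,f,c["cy"]],[0,0,1.]])
def ray(c,rc):
    """fixed camera: world origin, dir"""
    k=K(c);Rm=cv2.Rodrigues(np.array(c["rvec"],float))[0];t=np.array(c["tvec"],float).ravel()
    d=Rm.T@np.linalg.inv(k)@np.array([rc[1],rc[0],1.]);return -Rm.T@t,d/np.linalg.norm(d)
def atz(c,rc,z):
    o,d=ray(c,rc);return o+d*(z-o[2])/d[2]
def proj(c,P):
    p=cv2.projectPoints(np.array(P,float).reshape(-1,1,3),np.array(c["rvec"],float),np.array(c["tvec"],float),K(c),None)[0][:,0];return p[:,::-1]
def wray(c,o,rc):
    k=K(c);v=np.array([rc[1]-c["cx"],rc[0]-c["cy"]]);r=np.hypot(*v);a=r/k[0,0]
    d=np.array([*(v/max(r,1e-9)*np.sin(a)),np.cos(a)])
    H=np.array(c["hand_eye"]);W=R.from_euler('xyz',o["tcp_rot"]).as_matrix()
    return W@H[:3,3]+np.array(o["tool_pos"]),W@H[:3,:3]@d
def tri(rs):
    A=0;b=0
    for o,d in rs:
        d=d/np.linalg.norm(d);M=np.eye(3)-np.outer(d,d);A=A+M;b=b+M@o
    return np.linalg.solve(A,b)
E
cat > a.py <<'E'
from h import *
fs=[]
for n in("scene","top"):
    c=capture(n);fs.append(c["frame"]);print(n,c["fov_y"],c["rvec"],c["tvec"])
    for q in("rack","stand","broad_a","narrow_a","drum","mallet","oil_tin"):
        for f in (spot_in,pinpoint):
            print(q,f.__name__,[(np.round(x["at"]).tolist(),round(x["p"],2)) for x in f(q,n)])
for n,f in zip(("scene","top"),fs): cv2.imwrite(f"pics/{n}0.png",cv2.resize(f[:,:,::-1],(768,576)))
E
python3 a.py
```

```text
pics
scene 47.5345163890783 [ 2.1630309   1.33940024 -0.46385955] [-242.71009697 -369.54027554 1579.73154223]
rack call [([224.0, 204.0], 0.7)]
rack call [([232.0, 208.0], 0.78), ([200.0, 246.0], 0.25)]
stand call [([185.0, 327.0], 0.75)]
stand call [([189.0, 321.0], 0.63)]
broad_a call [([211.0, 218.0], 0.87), ([170.0, 204.0], 0.84), ([149.0, 271.0], 0.8), ([294.0, 222.0], 0.73), ([230.0, 158.0], 0.61)]
broad_a call [([150.0, 272.0], 0.95), ([231.0, 161.0], 0.87), ([168.0, 204.0], 0.87), ([294.0, 222.0], 0.72)]
narrow_a call [([218.0, 189.0], 0.64), ([198.0, 245.0], 0.56)]
narrow_a call [([200.0, 244.0], 0.85), ([221.0, 190.0], 0.8), ([212.0, 219.0], 0.61)]
drum call [([254.0, 300.0], 0.87)]
drum call [([274.0, 296.0], 0.59), ([232.0, 160.0], 0.36)]
mallet call [([283.0, 105.0], 0.94), ([230.0, 157.0], 0.32)]
mallet call [([285.0, 99.0], 0.97)]
oil_tin call [([142.0, 398.0], 0.78)]
oil_tin call [([153.0, 393.0], 0.59), ([235.0, 210.0], 0.26)]
top 44.674411599929684 [ 2.10276434 -2.10765973  0.23149585] [ -16.14770295  582.41376711 1430.80276952]
rack call [([208.0, 304.0], 0.7)]
rack call [([132.0, 258.0], 0.73), ([198.0, 305.0], 0.65)]
stand call [([196.0, 198.0], 0.91)]
stand call [([194.0, 199.0], 0.66)]
broad_a call [([191.0, 301.0], 0.97), ([252.0, 215.0], 0.87), ([259.0, 291.0], 0.81), ([195.0, 349.0], 0.73), ([142.0, 317.0], 0.73)]
broad_a call [([141.0, 318.0], 0.88), ([259.0, 289.0], 0.82), ([190.0, 300.0], 0.67), ([190.0, 346.0], 0.61)]
narrow_a call [([192.0, 322.0], 0.93), ([186.0, 273.0], 0.57), ([186.0, 302.0], 0.21)]
narrow_a call [([191.0, 321.0], 0.92), ([186.0, 271.0], 0.72)]
drum call [([117.0, 258.0], 0.96)]
drum call []
mallet call [([190.0, 396.0], 0.55)]
mallet call [([191.0, 402.0], 0.6)]
oil_tin call [([191.0, 111.0], 0.83)]
oil_tin call [([197.0, 116.0], 0.71)]
```

View pics/scene0.png

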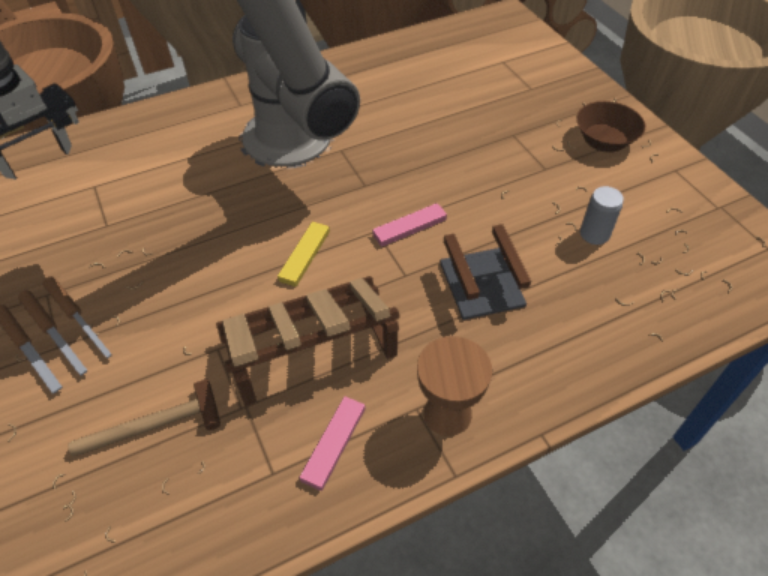

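View pics/top0.png

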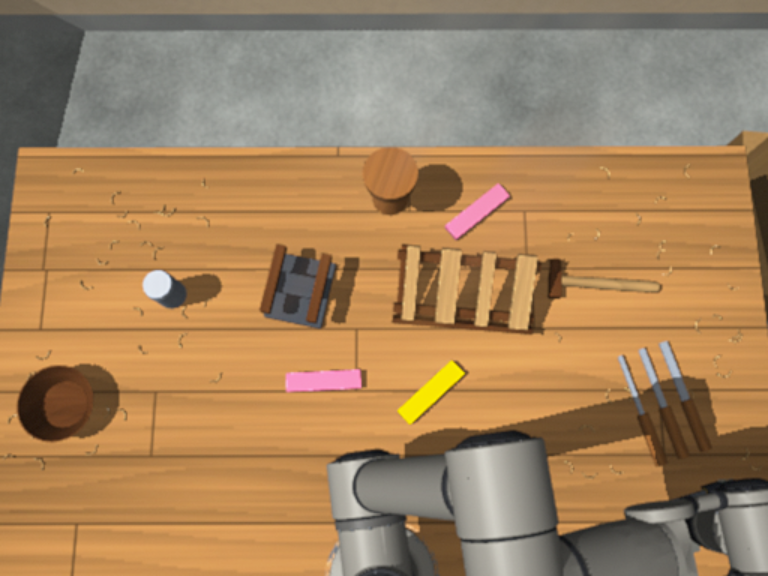

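The rack holds two broad and two narrow blanks. In the top view (768-px scale) they sit at columns 411 (narrow), 449 (broad), 485 (narrow) and 522 (broad), around row 287. The stand's two bearers are at about (300,287). The mallet head is close to the rack's right edge, at column 556. Next I'll fit poses from the masks in both views.

```bash
cat > fit.py <<'E'
from h import *
from scipy.optimize import minimize
def box(l,w,t,z0=0): return np.array([[x,y,z] for x in(-l/2,l/2) for y in(-w/2,w/2) for z in(z0,z0+t)])
def rend(c,hulls):
    m=np.zeros((384*4,512*4),np.uint8)
    for P in hulls:
        p=proj(c,P)[:,::-1]; cv2.fillConvexPoly(m,cv2.convexHull(np.round(p*4+1.5).astype(np.int32)),255)
    return cv2.resize(m,(512,384),interpolation=cv2.INTER_AREA)/255.
def cost(cs,ms,hulls):
    return sum(np.abs(rend(c,hulls)-m).sum()/m.sum() for c,m in zip(cs,ms))
def slat(p,w):
    x,y,z,yaw,pit=p
    return [box(160,w,18)@R.from_euler('xyz',[0,np.radians(pit),np.radians(yaw)]).as_matrix().T+[x,y,z]]
def stand(p):
    x,y,h,yaw=p;M=R.from_euler('z',np.radians(yaw)).as_matrix().T
    return [(box(*b)+[0,o,0])@M+[x,y,0] for b,o in(((150,130,8),0),((150,22,20,h-20),50),((150,22,20,h-20),-50),((40,110,6,h-26),0))]
def fit(cs,ms,f,p0,st):
    S=np.vstack([p0]+[np.array(p0)+np.eye(len(p0))[i]*st[i] for i in range(len(p0))])
    for _ in range(2):
        r=minimize(lambda p:cost(cs,ms,f(p)),S[0],method="Nelder-Mead",options=dict(initial_simplex=S,maxiter=250))
        S=S-S[0]+r.x
    return r
E
cat > b.py <<'E'
from fit import *
cs=[capture(n) for n in("scene","top")]
T={q:[trace(q,n) for n in("scene","top")] for q in("broad_a","narrow_a","stand")}
def near(l,rc): return min(l,key=lambda x:np.hypot(*(np.array(x["at"])-rc)))
ms=[max(t,key=lambda x:x["p"])["mask"] for t in T["stand"]]
g=atz(cs[1],(194,199),70)
r=fit(cs,ms,stand,[g[0],g[1],75,-10],[15,15,10,8]);print("stand",r.x.round(1),round(r.fun,3))
for q,w,s,t in(("narrow_a",26,(198,245),(186,272)),("broad_a",40,(211,218),(191,301)),("narrow_a",26,(218,189),(192,322)),("broad_a",40,(230,159),(195,348))):
    ds=[near(T[q][0],s),near(T[q][1],t)];print([np.round(d["at"]).tolist() for d in ds],end=' ')
    g=atz(cs[1],ds[1]["at"],95)
    r=fit(cs,[d["mask"] for d in ds],lambda p:slat(p,w),[g[0],g[1],85,-5,-30],[10,10,8,6,6]);print(q,r.x.round(1),round(r.fun,3))
for q in("drum","mallet","oil_tin"): print(q,[atz(cs[1],x["at"],20).round().tolist() for x in spot_in(q,"top")])
E
python3 b.py
```

```text
stand [597.7 184.3  75.  -12.1] 0.092
[[201.0, 243.0], [185.0, 274.0]] narrow_a [598.3 -60.9  84.3  -5.2 -30.8] 0.218
[[209.0, 217.0], [189.0, 299.0]] broad_a [ 591.8 -138.9   84.9   -4.7  -30.7] 0.166
[[219.0, 188.0], [194.0, 320.0]] narrow_a [ 583.9 -216.1   84.    -4.7  -30.9] 0.215
[[219.0, 188.0], [194.0, 346.0]] broad_a [ 5.779e+02 -2.908e+02  1.063e+02 -3.000e-01 -5.340e+01] 1.587
drum [[864.0, -13.0, 20.0]]
mallet [[597.0, -458.0, 20.0]]
oil_tin [[606.0, 470.0, 20.0]]
```

```bash
cat > go.py <<'E'
from h import *
def rackR(flip=0,yaw=-5.0,tilt=30):
    z=R.from_euler('z',yaw,degrees=True).as_matrix()@np.array([np.sin(np.radians(tilt)),0,-np.cos(np.radians(tilt))])
    y=R.from_euler('z',yaw,degrees=True).as_matrix()@np.array([0,1.,0])*(-1 if flip else 1)
    return np.column_stack([np.cross(y,z),y,z])
def downR(yaw): # tool y at angle yaw(deg), tool z down
    a=np.radians(yaw);y=np.array([np.cos(a),np.sin(a),0]);z=np.array([0,0,-1.])
    return np.column_stack([np.cross(y,z),y,z])
def delta(p,Rt,o=None):
    o=o or get_obs();W=R.from_euler('xyz',o["tcp_rot"]).as_matrix()
    d=(np.array(p)-o["tool_pos"])/30;w=R.from_matrix(Rt@W.T).as_rotvec(degrees=True)/8
    print("shift",d.round(3),"turn",w.round(3),"rows>=",max(abs(d).max(),abs(w).max(),np.linalg.norm(w)*8/10.7).round(1));return d,w
def st():
    o=get_obs();W=R.from_euler('xyz',o["tcp_rot"]).as_matrix()
    print("t",round(o["time"],2),"pos",np.round(o["tool_pos"],1),"z",W[:,2].round(3),"y",W[:,1].round(3),"F",np.round(o["contact_force"],1),"w",round(o["grip_width"],1),"ff",np.round(o["finger_force"],1),"q",np.round(o["joint_positions"],2))
n=np.array([-0.498,0.0436,0.866])
def pre(under,back,depth=4): return np.array(under)+n*(depth+back)
E
python3 -c "
from go import *
st()
for f in(0,1): delta(pre([591.8,-138.9,84.9],70),rackR(f))"
```

```text
t 2.05 pos [ 145.  -504.6  207.6] z [ 0. -0. -1.] y [ 0.276 -0.961  0.   ] F [-0.6  0.1  0.8] w 92.1 ff 0.0 q [-1.44  0.34  1.52  0.    1.28 -0.15]
shift [13.665 12.298 -1.953] turn [-5.225 -0.503 19.259] rows>= 19.3
shift [13.665 12.298 -1.953] turn [ 0.363 -3.753 -2.568] rows>= 13.7
```

Request:
play_rows(rows=[[[0.91,0.82,-0.13],[0.024,-0.25,-0.171]],[[0.91,0.82,-0.13],[0.024,-0.25,-0.171]],[[0.91,0.82,-0.13],[0.024,-0.25,-0.171]],[[0.91,0.82,-0.13],[0.024,-0.25,-0.171]],[[0.91,0.82,-0.13],[0.024,-0.25,-0.171]],[[0.91,0.82,-0.13],[0.024,-0.25,-0.171]],[[0.91,0.82,-0.13],[0.024,-0.25,-0.171]],[[0.91,0.82,-0.13],[0.024,-0.25,-0.171]],[[0.91,0.82,-0.13],[0.024,-0.25,-0.171]],[[0.91,0.82,-0.13],[0.024,-0.25,-0.171]],[[0.91,0.82,-0.13],[0.024,-0.25,-0.171]],[[0.91,0.82,-0.13],[0.024,-0.25,-0.171]]], hand=0.4)

```text
time: 3.55
tool_pos: [473.5, -208.7, 160.9]
tcp_rot: [3.124, -0.421, -0.008]
contact_force: [0.2, -0.1, -0.5]
grip_width: 64.0
finger_force: 0.0
```

Request:
play_rows(rows=[[[0.91,0.82,-0.13],[0.024,-0.25,-0.171]],[[0.91,0.82,-0.13],[0.024,-0.25,-0.171]],[[0.91,0.82,-0.13],[0.024,-0.25,-0.171]],[[0,0,0],[0,0,0]],[[0,0,0],[0,0,0]]])

```text
time: 4.18
tool_pos: [554.4, -135.7, 149.1]
tcp_rot: [3.141, -0.523, -0.086]
contact_force: [0.3, -0.3, -0.3]
grip_width: 64.6
finger_force: 0.0
```

```bash
cat > w.py <<'E'
from go import *
o=get_obs();c=capture("wrist");st()
delta(pre([591.8,-138.9,84.9],0),rackR(1),o)
P0=np.array([591.8,-138.9,84.9])+n*18
for q in("broad_a","narrow_a"):
    for x in trace(q,"wrist"):
        b,d=wray(c,o,x["at"]); s=((P0-b)@n)/(d@n); print(q,np.round(x["at"]),round(x["p"],2),(b+d*s).round(1))
np.save("w1.npy",c["frame"]); cv2.imwrite("pics/w1.png",c["frame"][:,:,::-1])
E
python3 w.py
```

```text
t 4.22 pos [ 554.3 -136.2  149.3] z [ 0.498 -0.044 -0.866] y [-0.087 -0.996  0.001] F [-0.1  0.2  0.7] w 64.6 ff 0.0 q [-0.49  0.26  1.98  0.46  0.46  0.8 ]
shift [ 1.181 -0.101 -2.026] turn [ 0.005 -0.006 -0.008] rows>= 2.0
broad_a [ 73. 302.] 0.95 [ 666.9 -179.5  150.9]
broad_a [174. 253.] 0.65 [ 601.2 -135.8  110.9]
broad_a [160. 427.] 0.59 [ 600.2 -289.5  118.1]
narrow_a [162. 169.] 0.87 [615.5 -68.5 115.8]
narrow_a [164. 347.] 0.8 [ 602.3 -212.6  115.4]
```

View pics/w1.png

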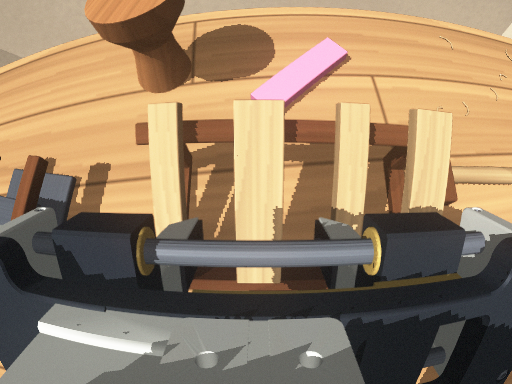

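The broad blank at columns 234–284 is centred between the fingers (203 and 318), and its neighbours are clear. I'll descend along the blank's normal and grip.

Request:
play_rows(rows=[[[0.3,-0.02,-0.5],[0,0,0]],[[0.3,-0.02,-0.5],[0,0,0]],[[0.29,-0.02,-0.5],[0,0,0]],[[0.15,-0.02,-0.26],[0,0,0]],[[0.14,-0.02,-0.26],[0,0,0]],[[0,0,0],[0,0,0]]])

```text
time: 5.08
tool_pos: [589.8, -138.7, 88.1]
tcp_rot: [3.141, -0.523, -0.087]
contact_force: [-1.1, 0.4, -0.3]
grip_width: 63.8
finger_force: 0.0
```

Request:
play_rows(rows=[[[0,0,0],[0,0,0]],[[0,0,0],[0,0,0]],[[0,0,0],[0,0,0]],[[0,0,0],[0,0,0]]], hand=-1)

```text
time: 5.58
tool_pos: [589.9, -138.6, 88.6]
tcp_rot: [3.141, -0.523, -0.086]
contact_force: [-0.1, -0.2, -0.0]
grip_width: 28.8
finger_force: 0.0
```

```bash
python3 -c "
from go import *
st()"
```

```text
t 5.58 pos [ 589.9 -138.6   88.6] z [ 0.498 -0.044 -0.866] y [-0.087 -0.996  0.001] F [-0.1 -0.2 -0. ] w 28.8 ff 0.0 q [-0.46  0.41  1.96  0.6   0.33  0.67]
```

```bash
python3 -c "
from go import *
c=capture('wrist');d=capture('scene');e=capture('top');st()
cv2.imwrite('pics/w2.png',np.vstack([np.hstack([c['frame'][::1,:400],cv2.resize(d['frame'][120:264,100:250],(400,384))]),])[:,:,::-1])
"
```

```text
t 5.72 pos [ 589.9 -138.6   88.5] z [ 0.498 -0.044 -0.866] y [-0.087 -0.996  0.001] F [ 0.7 -0.9 -0.4] w 16.9 ff 0.0 q [-0.46  0.41  1.96  0.6   0.33  0.67]
```

View pics/w2.png

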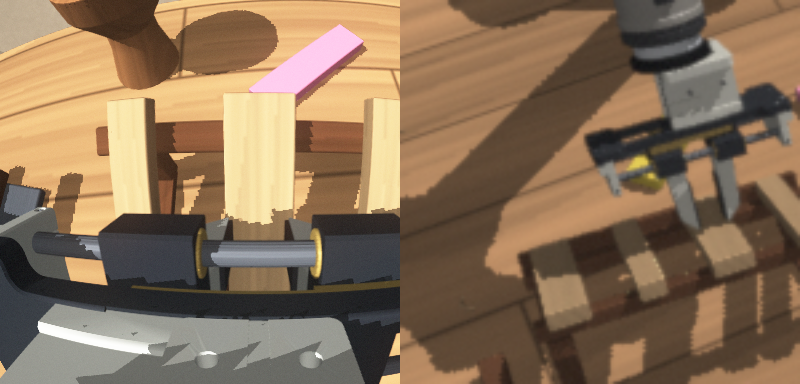

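The fingers closed without gripping, so they seem to be above or ahead of the blank. I'll project the commanded tip positions into the views to check.

```bash
python3 -c "
from go import *
from fit import *
d=capture('scene');e=capture('top');o=get_obs()
W=R.from_euler('xyz',o['tcp_rot']).as_matrix();t=np.array(o['tool_pos'])
P=[t+W@[0,s*(o['grip_width']/2+2),14] for s in(-1,1)]
print('tips',P,proj(d,P),proj(e,P))
im=[]
for c,(r0,c0) in((d,(150,140)),(e,(130,250))):
    I=cv2.resize(c['frame'][r0:r0+110,c0:c0+100],None,fx=4,fy=4)
    for pp,col in((P,(255,0,0)),(slat([591.8,-138.9,84.9,-4.7,-30.7],40)[0],(0,0,255)),([t],(0,255,0))):
        for r,k in proj(c,pp): cv2.circle(I,(int((k-c0+.5)*4),int((r-r0+.5)*4)),3,col,-1)
    im.append(I)
cv2.imwrite('pics/chk.png',np.hstack(im)[:,:,::-1]);st()
"
```

```text
tips [array([ 597.40244767, -132.9261632 ,   76.29650375]), array([ 596.30996117, -145.46063587,   76.30197459])] [[212.50748726 221.03618201]
 [213.93910345 216.51431466]] [[187.40942831 296.3943504 ]
 [187.73414651 300.34224638]]
t 5.83 pos [ 589.9 -138.6   88.4] z [ 0.498 -0.044 -0.866] y [-0.087 -0.996  0.   ] F [0.1 0.1 0. ] w 8.6 ff 0.0 q [-0.46  0.41  1.96  0.6   0.33  0.67]
```

View pics/chk.png

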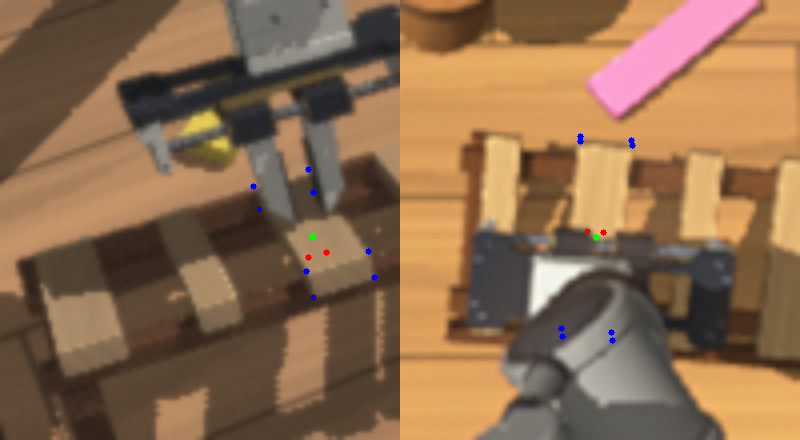

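```bash
python3 -c "
from go import *
d=capture('scene');W=downR(-73.97);t=np.array([145.,-504.6,207.6])
for k in(-14,0,14): print(k,(proj(d,[t+W@[0,s*46,k] for s in(-1,1)])*1.5).round().tolist())
"
```

```text
-14 [[154.0, 63.0], [177.0, 14.0]]
0 [[160.0, 66.0], [183.0, 18.0]]
14 [[165.0, 69.0], [189.0, 21.0]]
```

The predicted tips lie about 28 mm beyond the observed ones, both here and at the start, so the true tool position differs from the reported one. I'll solve for the offset using the blank corners seen in w1.png.

```bash
python3 -c "
from go import *
from scipy.optimize import least_squares
c=capture('wrist');print(np.round(c['hand_eye'],3).tolist(),c['fov_y'],c['cx'],c['cy'])
o=dict(tool_pos=[554.3,-136.2,149.3],tcp_rot=R.from_matrix(rackR(1)).as_euler('xyz'))
px=[(104,149),(103,181),(100,235),(100,283),(104,336),(104,369),(109,409),(112,452)]
M=R.from_euler('xyz',[0,-30,-5],degrees=True).as_matrix()
P=[]
for u,w in(([598.3,-60.9,84.3],13),([591.8,-138.9,84.9],20),([583.9,-216.1,84.],13),([577.5,-293.5,84.5],20)):
    P+=[np.array(u)+M@[80,s*w,18] for s in(1,-1)]
rs=[wray(c,o,p) for p in px]
def f(v):
    Q=R.from_rotvec(v[3:]).as_matrix() if len(v)>3 else np.eye(3);out=[]
    for (b,d),p in zip(rs,P):
        d=Q@d;e=p-(b+v[:3]);out+=list((e-d*(e@d))/np.linalg.norm(e)*200)
    return out
for v0 in(np.zeros(3),np.zeros(6)):
    r=least_squares(f,v0);print(r.x.round(3),r.cost)
    off=r.x[:3]; print('in tool axes',(rackR(1).T@off).round(1))
print('cost0',(np.array(f(np.zeros(3)))**2).sum()/2)
"
```

```text
[[0.0, -0.97, -0.242, 64.095], [1.0, 0.0, 0.001, -0.059], [-0.0, -0.242, 0.97, -176.246], [0.0, 0.0, 0.0, 1.0]] 65.70646984690485 258.22480601574864 192.46826510136717
[-4.117  1.623  6.94 ] 10.584691558064208
in tool axes [-0.2 -1.3 -8.1]
[-1.12941e+02  4.86700e+00 -2.04186e+02 -7.70000e-02 -1.02100e+00
  2.10000e-02] 9.435877200527878
in tool axes [-199.9    5.   120.4]
cost0 28.04268012381043
```

Request:
play_rows(rows=[[[0,0,0],[0,0,0]],[[0,0,0],[0,0,0]],[[0,0,0],[0,0,0]],[[0,0,0],[0,0,0]],[[0,0,0],[0,0,0]],[[0,0,0],[0,0,0]],[[0,0,0],[0,0,0]]], hand=0.4)

```text
time: 6.8
tool_pos: [589.9, -138.6, 88.4]
tcp_rot: [3.141, -0.523, -0.087]
contact_force: [0.7, -0.4, -0.8]
grip_width: 63.2
finger_force: 0.0
```

Request:
play_rows(rows=[[[0.06,-0.005,-0.1],[0,0,0]],[[0.06,-0.005,-0.1],[0,0,0]],[[0.06,-0.005,-0.1],[0,0,0]],[[0.06,-0.005,-0.1],[0,0,0]],[[0,0,0],[0,0,0]]])

```text
time: 7.42
tool_pos: [597.1, -139.1, 76.0]
tcp_rot: [3.141, -0.523, -0.087]
contact_force: [-0.1, 1.0, 0.6]
grip_width: 64.2
finger_force: 0.0
```

```bash
python3 -c "
from go import *
d=capture('scene');st();o=get_obs()
W=R.from_euler('xyz',o['tcp_rot']).as_matrix();t=np.array(o['tool_pos'])
r0,c0=130,140
I=cv2.resize(d['frame'][r0:r0+110,c0:c0+120],None,fx=5,fy=5,interpolation=cv2.INTER_CUBIC)
for k in(14,-14,-52):
  for r,q in proj(d,[t+W@[0,s*32,k] for s in(-1,1)]): cv2.circle(I,(int((q-c0+.5)*5),int((r-r0+.5)*5)),3,(255,0,0) if k!=-14 else (0,255,0),-1)
cv2.imwrite('pics/chk2.png',I[:,:,::-1])
"
```

```text
t 7.47 pos [ 597.1 -139.1   76.2] z [ 0.497 -0.044 -0.866] y [-0.087 -0.996  0.   ] F [ 0.3  0.4 -1.4] w 64.0 ff 0.0 q [-0.45  0.45  1.95  0.64  0.31  0.64]
```

View pics/chk2.png

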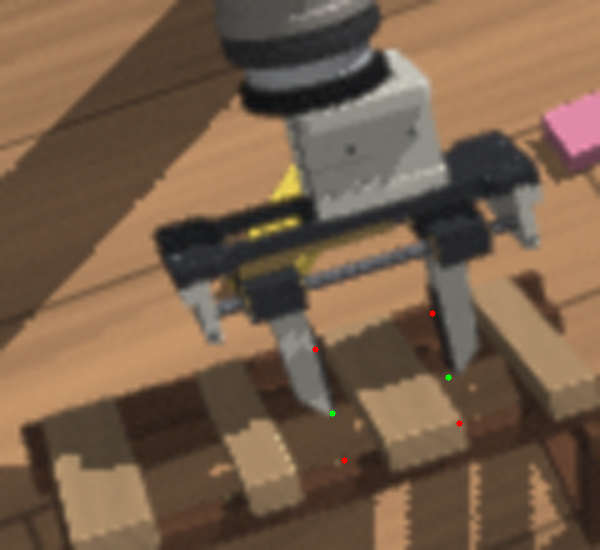

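The true fingertips (green marks at (332,413) and (448,377)) sit 28 mm back from where the reported pose puts them, along the tool axis. I'll correct for that by going 13 mm deeper, then close.

Request:
play_rows(rows=[[[0.054,-0.005,-0.095],[0,0,0]],[[0.054,-0.005,-0.095],[0,0,0]],[[0.054,-0.005,-0.095],[0,0,0]],[[0.054,-0.005,-0.095],[0,0,0]],[[0,0,0],[0,0,0]]])

```text
time: 8.1
tool_pos: [603.6, -139.7, 64.7]
tcp_rot: [3.141, -0.523, -0.087]
contact_force: [-0.6, 0.4, -0.2]
grip_width: 64.4
finger_force: 0.0
```

Request:
play_rows(rows=[[[0,0,0],[0,0,0]],[[0,0,0],[0,0,0]],[[0,0,0],[0,0,0]],[[0,0,0],[0,0,0]],[[0,0,0],[0,0,0]]], hand=-1)

```text
time: 8.72
tool_pos: [603.6, -139.8, 65.2]
tcp_rot: [3.141, -0.523, -0.087]
contact_force: [-0.5, 0.1, 1.4]
grip_width: 39.7
finger_force: 30.0
```

```bash
python3 -c "
from go import *
st();delta([646.6,173.8,150],downR(-12.1))"
```

```text
t 8.72 pos [ 603.6 -139.8   65.2] z [ 0.498 -0.044 -0.866] y [-0.087 -0.996  0.001] F [-0.5  0.1  1.4] w 39.7 ff 30.0 q [-0.45  0.47  1.95  0.68  0.29  0.6 ]
shift [ 1.433 10.454  2.827] turn [-2.426  3.291 10.104] rows>= 10.5
```

Request:
play_rows(rows=[[[-0.15,0.01,0.26],[0,0,0]],[[-0.25,0.02,0.43],[0,0,0]],[[-0.42,0.04,0.73],[0,0,0]],[[0,0,0.8],[0,0,0]],[[0,0,0.8],[0,0,0]],[[0,0,0.8],[0,0,0]],[[0,0,0],[0,0,0]]])

```text
time: 9.6
tool_pos: [579.5, -138.1, 181.8]
tcp_rot: [3.139, -0.527, -0.086]
contact_force: [0.1, -0.4, -1.0]
grip_width: 39.6
finger_force: 30.0
```

```bash
python3 -c "
from go import *
st();delta([646.6,173.8,150],downR(-12.1))"
```

```text
t 9.6 pos [ 579.5 -138.1  181.8] z [ 0.501 -0.046 -0.865] y [-0.087 -0.996  0.002] F [ 0.1 -0.4 -1. ] w 39.6 ff 30.0 q [-0.47  0.25  1.88  0.36  0.55  0.92]
shift [ 2.236 10.398 -1.059] turn [-2.431  3.319 10.098] rows>= 10.4
```

Request:
play_rows(rows=[[[0.186,0.867,0],[-0.203,0.277,0.842]],[[0.186,0.867,0],[-0.203,0.277,0.842]],[[0.186,0.867,0],[-0.203,0.277,0.842]],[[0.186,0.867,0],[-0.203,0.277,0.842]],[[0.186,0.867,0],[-0.203,0.277,0.842]],[[0.186,0.867,0],[-0.203,0.277,0.842]],[[0.186,0.867,0],[-0.203,0.277,0.842]],[[0.186,0.867,0],[-0.203,0.277,0.842]],[[0.186,0.867,0],[-0.203,0.277,0.842]],[[0.186,0.867,0],[-0.203,0.277,0.842]],[[0.186,0.867,0],[-0.203,0.277,0.842]],[[0.186,0.867,0],[-0.203,0.277,0.842]]])

```text
time: 11.1
tool_pos: [645.4, 175.1, 177.7]
tcp_rot: [-3.136, 0.006, 1.364]
contact_force: [0.0, -0.3, -0.8]
grip_width: 39.6
finger_force: 30.0
```

Request:
play_rows(rows=[[[0,0,-0.9],[0,0,0]],[[0,0,-0.9],[0,0,0]],[[0,0,0],[0,0,0]]])

```text
time: 11.48
tool_pos: [643.6, 174.2, 121.6]
tcp_rot: [-3.132, 0.007, 1.36]
contact_force: [0.3, 0.2, -0.0]
grip_width: 39.9
finger_force: 30.0
```

```bash
cat > held.py <<'E'
# fit the pose of the held slat: args class, width, approx yaw of slat
import sys
from go import *
from fit import *
q,w,yaw=sys.argv[1],float(sys.argv[2]),float(sys.argv[3]);tgt=np.array(eval(sys.argv[4]))
o=get_obs();cs=[capture(n) for n in("scene","top")];st()
g=np.array(o["tool_pos"])+[0,0,23]
T=[]
for c,nm in zip(cs,("scene","top")):
    l=trace(q,nm);p=proj(c,[g])[0];T.append(min(l,key=lambda x:np.hypot(*(np.array(x["at"])-p))));print(nm,p.round(),np.round(T[-1]["at"]),round(T[-1]["p"],2),T[-1]["mask"].sum())
np.savez("held.npz",m0=T[0]["mask"],m1=T[1]["mask"],f0=cs[0]["frame"],f1=cs[1]["frame"])
r=fit(cs,[t["mask"] for t in T],lambda p:slat(p,w),[*g,yaw,0],[10,10,8,5,4]);print("slat",r.x.round(1),round(r.fun,3))
print("nominal",g.round(1)); delta(tgt,downR(yaw-90 if len(sys.argv)<6 else float(sys.argv[5])),o)
E
python3 held.py broad_a 40 77.9 "[646.6,173.8,60]"
```

```text
t 11.57 pos [645.9 174.4 125.4] z [-0.003 -0.004 -1.   ] y [ 0.978 -0.209 -0.002] F [ 0.1  0.2 -0. ] w 39.8 ff 30.0 q [ 0.15  0.68  1.19 -0.    1.28  0.36]
scene [168. 332.] [170. 317.] 0.76 373
top [168. 197.] [170. 217.] 0.77 162
slat [641.6 113.7  97.3  56.2  86.2] 1.862
nominal [643.6 174.2 144.6]
shift [ 0.1   -0.014 -2.053] turn [ 0.034 -0.074 -0.004] rows>= 2.1
```

```bash
cat > ov.py <<'E'
import sys
from go import *
from fit import *
def edges(I,c,P,r0,c0,s,col):
    p=proj(c,P);p=[(int((k-c0+.5)*s),int((r-r0+.5)*s)) for r,k in p]
    for i in range(8):
        for b in(1,2,4):
            if not i&b: cv2.line(I,p[i],p[i|b],col,1,cv2.LINE_AA)
def over(slats,name,S=[597.7,184.3,75,-12.1]):
    im=[]
    for n_,(r0,c0) in(("scene",(130,270)),("top",(135,145))):
        c=capture(n_);I=np.ascontiguousarray(cv2.resize(c["frame"][r0:r0+120,c0:c0+100],None,fx=4,fy=4,interpolation=cv2.INTER_CUBIC))
        for P in stand(S)[1:3]: edges(I,c,P,r0,c0,4,(0,255,0))
        for p,w in slats: edges(I,c,slat(p,w)[0],r0,c0,4,(255,0,0))
        im.append(I)
    cv2.imwrite(name,np.hstack(im)[:,:,::-1])
E
python3 -c "
from ov import *
over([([645.9,174.4,148.5,77.9,0],40)],'pics/o1.png');st()"
```

```text
t 11.78 pos [646.6 174.4 127. ] z [-0.    -0.003 -1.   ] y [ 0.978 -0.21   0.   ] F [-0.1  0.1 -0.2] w 39.7 ff 30.0 q [ 0.15  0.67  1.19 -0.    1.28  0.36]
```

View pics/o1.png

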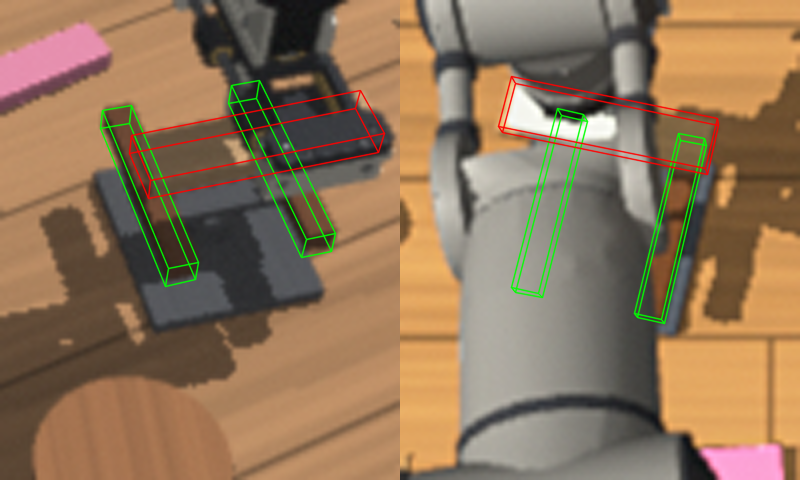

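The overlay agrees: the held blank (red box, left end at (133,170) in the scene crop) and the bearers (green boxes) both match the pictures. I'll lower it and feel for contact.

Request:
play_rows(rows=[[[0,-0.02,-0.7],[0,0,0]],[[0,0,-0.7],[0,0,0]],[[0,0,-0.5],[0,0,0]],[[0,0,-0.3],[0,0,0]],[[0,0,0],[0,0,0]],[[0,0,0],[0,0,0]],[[0,0,0],[0,0,0]]])

```text
time: 12.65
tool_pos: [646.2, 173.9, 60.0]
tcp_rot: [-3.141, 0.004, 1.36]
contact_force: [0.2, 0.2, -0.8]
grip_width: 39.8
finger_force: 30.0
```

Request:
play_rows(rows=[[[0,0,-0.05],[0,0,0]],[[0,0,-0.05],[0,0,0]],[[0,0,-0.05],[0,0,0]],[[0,0,0],[0,0,0]]])

```text
time: 13.15
tool_pos: [646.3, 173.9, 59.0]
tcp_rot: [3.141, 0.004, 1.36]
contact_force: [-8.2, -1.5, 19.7]
grip_width: 39.7
finger_force: 30.0
```

Request:
play_rows(rows=[[[0,0,0.05],[0,0,0]],[[0,0,0.03],[0,0,0]],[[0,0,0],[0,0,0]],[[0,0,0],[0,0,0]]])

```text
time: 13.65
tool_pos: [646.2, 173.9, 59.0]
tcp_rot: [-3.141, 0.004, 1.36]
contact_force: [-2.9, -1.1, 9.2]
grip_width: 39.7
finger_force: 30.0
```

```bash
python3 -c "
from go import *
st();print(get_obs()['moment'])"
```

```text
t 13.65 pos [646.2 173.9  59. ] z [-0.001 -0.004 -1.   ] y [ 0.978 -0.209 -0.   ] F [-2.9 -1.1  9.2] w 39.7 ff 30.0 q [ 0.15  0.74  1.27 -0.    1.14  0.36]
[-0.09523498  0.53558698 -0.02875667]
```

Request:
play_rows(rows=[[[0,0,0],[0,0,0]],[[0,0,0],[0,0,0]],[[0,0,0],[0,0,0]],[[0,0,0],[0,0,0]]], hand=0.35)

```text
time: 14.15
tool_pos: [645.9, 173.8, 57.3]
tcp_rot: [-3.14, 0.004, 1.36]
contact_force: [0.1, -0.3, 0.2]
grip_width: 62.1
finger_force: 0.0
```

Request:
play_rows(rows=[[[0,0,0.3],[0,0,0]],[[0,0,0.6],[0,0,0]],[[0,0,0.9],[0,0,0]],[[0,0,0.9],[0,0,0]],[[0,0,0.9],[0,0,0]]])

```text
time: 14.78
tool_pos: [646.2, 173.9, 168.3]
tcp_rot: [3.141, 0.004, 1.36]
contact_force: [-0.2, -0.4, -0.1]
grip_width: 61.8
finger_force: 0.0
```

```bash
python3 -c "
from go import *
st();u=np.array([577.5,-293.5,84.7]);print(pre(u,0,-23));delta(pre(u,45,-23),rackR(1))"
```

```text
t 14.78 pos [646.2 173.9 168.3] z [-0.001 -0.004 -1.   ] y [ 0.978 -0.209  0.   ] F [-0.2 -0.4 -0.1] w 61.8 ff 0.0 q [ 0.15  0.64  1.13 -0.    1.37  0.36]
[ 588.954  -294.5028   64.782 ]
shift [ -2.656 -15.548  -2.15 ] turn [  2.449  -3.312 -10.104] rows>= 15.5
```

Run:
```python
from go import *
from fit import *
cs=[capture(n) for n in("scene","top")]
B=[trace("broad_a",n) for n in("scene","top")];M=[trace("mallet",n) for n in("scene","top")]
def get(u,w,yaw,pit):
    pr=[proj(c,[u])[0] for c in cs];ds=[min(l,key=lambda x:np.hypot(*(np.array(x["at"])-p))) for l,p in zip(B,pr)]
    print([(p.round(),np.round(d["at"]),d["mask"].sum()) for p,d in zip(pr,ds)])
    r=fit(cs,[d["mask"] for d in ds],lambda p:slat(p,w),[*u,yaw,pit],[8,8,6,5,5]);print(r.x.round(1),round(r.fun,3))
get([577.5,-293.5,95],40,-5,-30)
get([646,174,85],40,78,0)
for c,l in zip(cs,M):
    for m in l:
        ys,xs=np.where(m["mask"]);print(round(m["p"],2),ys.min(),ys.max(),xs.min(),xs.max(),atz(c,(m["at"][0],xs.min()),40).round(),atz(c,(m["at"][0],xs.max()),40).round())
st()
```

```text
[(array([226., 159.]), array([229., 159.]), np.int64(516)), (array([192., 348.]), array([192., 350.]), np.int64(639))]
[ 578.  -293.9   84.4   -5.   -30.1] 0.195
[(array([183., 330.]), array([146., 272.]), np.int64(617)), (array([172., 200.]), array([175., 218.]), np.int64(230))]
[628.4 112.5  90.9  77.   71.2] 2.085
0.91 254 303 45 146 [ 570. -596.   40.] [ 681. -373.   40.]
0.65 172 199 366 438 [ 598. -362.   40.] [ 597. -597.   40.]
t 15.07 pos [645.3 173.7 164.7] z [-0.004 -0.004 -1.   ] y [ 0.978 -0.21  -0.003] F [-0.3 -0.8 -0.5] w 61.9 ff 0.0 q [ 0.15  0.65  1.14 -0.    1.36  0.36]
```

Request:
play_rows(rows=[[[-0.156,-0.915,0],[0.204,-0.276,-0.842]],[[-0.156,-0.915,0],[0.204,-0.276,-0.842]],[[-0.156,-0.915,0],[0.204,-0.276,-0.842]],[[-0.156,-0.915,0],[0.204,-0.276,-0.842]],[[-0.156,-0.915,0],[0.204,-0.276,-0.842]],[[-0.156,-0.915,0],[0.204,-0.276,-0.842]],[[-0.156,-0.915,0],[0.204,-0.276,-0.842]],[[-0.156,-0.915,0],[0.204,-0.276,-0.842]],[[-0.156,-0.915,0],[0.204,-0.276,-0.842]],[[-0.156,-0.915,0],[0.204,-0.276,-0.842]],[[-0.156,-0.915,0],[0.204,-0.276,-0.842]],[[-0.156,-0.915,0],[0.204,-0.276,-0.842]]])

```text
time: 16.58
tool_pos: [588.8, -156.3, 164.4]
tcp_rot: [-3.138, -0.522, -0.092]
contact_force: [-0.1, 0.3, -0.2]
grip_width: 62.0
finger_force: 0.0
```

Request:
play_rows(rows=[[[-0.156,-0.915,-0.43],[0,0,0]],[[-0.156,-0.915,-0.43],[0,0,0]],[[-0.156,-0.915,-0.43],[0,0,0]],[[-0.156,-0.915,-0.43],[0,0,0]],[[-0.156,-0.915,-0.43],[0,0,0]],[[0,0,0],[0,0,0]],[[0,0,0],[0,0,0]]])

```text
time: 17.45
tool_pos: [566.0, -292.0, 100.5]
tcp_rot: [-3.138, -0.522, -0.088]
contact_force: [-0.9, -0.6, -0.5]
grip_width: 61.8
finger_force: 0.0
```

```bash
python3 -c "
from go import *
st();u=np.array([578,-293.9,84.6]);delta(pre(u,0,-23),rackR(1))"
```

```text
t 17.45 pos [ 566.  -292.   100.5] z [ 0.497 -0.041 -0.867] y [-0.086 -0.996 -0.003] F [-0.9 -0.6 -0.5] w 61.8 ff 0.0 q [-0.77  0.46  1.83  0.67  0.54  0.37]
shift [ 0.78  -0.096 -1.193] turn [-0.021 -0.013 -0.007] rows>= 1.2
```

Request:
play_rows(rows=[[[0.27,-0.04,-0.31],[-0.02,-0.01,-0.01]],[[0.17,-0.02,-0.3],[0,0,0]],[[0.17,-0.02,-0.3],[0,0,0]],[[0.17,-0.02,-0.28],[0,0,0]],[[0,0,0],[0,0,0]]])

```text
time: 18.08
tool_pos: [589.8, -295.4, 64.2]
tcp_rot: [3.141, -0.523, -0.087]
contact_force: [-0.6, -1.0, -0.0]
grip_width: 62.3
finger_force: 0.0
```

Request:
play_rows(rows=[[[0,0,0],[0,0,0]],[[0,0,0],[0,0,0]],[[0,0,0],[0,0,0]],[[0,0,0],[0,0,0]],[[0,0,0],[0,0,0]]], hand=-1)

```text
time: 18.7
tool_pos: [589.8, -296.0, 65.7]
tcp_rot: [3.14, -0.525, -0.087]
contact_force: [-2.7, 0.2, 2.6]
grip_width: 39.8
finger_force: 30.0
```

```bash
python3 -c "
from go import *
st();u=np.array([578,-293.9,84.6]);o=get_obs();d=np.array(o['tool_pos'])-u;print(d@n, d@[0.863,-0.0755,0.5])"
```

```text
t 18.7 pos [ 589.8 -296.    65.7] z [ 0.499 -0.045 -0.865] y [-0.088 -0.996  0.001] F [-2.7  0.2  2.6] w 39.8 ff 30.0 q [-0.74  0.54  1.8   0.73  0.47  0.32]
-22.293088530980768 0.9091533720307865
```

Request:
play_rows(rows=[[[-0.15,0.01,0.26],[0,0,0]],[[-0.25,0.02,0.43],[0,0,0]],[[-0.42,0.04,0.73],[0,0,0]],[[0,0,0.8],[0,0,0]],[[0,0,0.8],[0,0,0]],[[0,0,0.8],[0,0,0]],[[0,0,0],[0,0,0]]])

```text
time: 19.58
tool_pos: [565.4, -294.4, 182.5]
tcp_rot: [3.137, -0.527, -0.086]
contact_force: [-0.6, -0.5, -1.3]
grip_width: 40.3
finger_force: 30.0
```

```bash
python3 -c "
from go import *
st();delta([548.8,194.8,110],downR(-12.1))"
```

```text
t 19.57 pos [ 565.4 -294.4  182.5] z [ 0.501 -0.048 -0.864] y [-0.088 -0.996  0.004] F [-0.6 -0.5 -1.3] w 40.3 ff 30.0 q [-0.77  0.34  1.74  0.51  0.7   0.55]
shift [-0.553 16.306 -2.415] turn [-2.422  3.334 10.1  ] rows>= 16.3
```

Request:
play_rows(rows=[[[-0.031,0.906,0],[-0.202,0.278,0.842]],[[-0.031,0.906,0],[-0.202,0.278,0.842]],[[-0.031,0.906,0],[-0.202,0.278,0.842]],[[-0.031,0.906,0],[-0.202,0.278,0.842]],[[-0.031,0.906,0],[-0.202,0.278,0.842]],[[-0.031,0.906,0],[-0.202,0.278,0.842]],[[-0.031,0.906,0],[-0.202,0.278,0.842]],[[-0.031,0.906,0],[-0.202,0.278,0.842]],[[-0.031,0.906,0],[-0.202,0.278,0.842]],[[-0.031,0.906,0],[-0.202,0.278,0.842]],[[-0.031,0.906,0],[-0.202,0.278,0.842]],[[-0.031,0.906,0],[-0.202,0.278,0.842]]])

```text
time: 21.08
tool_pos: [553.1, 33.2, 178.7]
tcp_rot: [-3.135, 0.005, 1.363]
contact_force: [0.3, -0.2, -0.1]
grip_width: 39.9
finger_force: 30.0
```

Request:
play_rows(rows=[[[-0.031,0.906,-0.2],[0,0,0]],[[-0.031,0.906,-0.3],[0,0,0]],[[-0.031,0.906,-0.4],[0,0,0]],[[-0.031,0.906,-0.5],[0,0,0]],[[-0.031,0.906,-0.5],[0,0,0]],[[-0.031,0.906,-0.5],[0,0,0]],[[0,0,-0.4],[0,0,0]],[[0,0,0],[0,0,0]],[[0,0,0],[0,0,0]]])

```text
time: 22.2
tool_pos: [548.7, 194.6, 96.1]
tcp_rot: [-3.139, 0.003, 1.358]
contact_force: [-0.2, 0.7, -0.4]
grip_width: 39.9
finger_force: 30.0
```

```bash
python3 -c "
from go import *
st();delta([548.8,194.8,62],downR(-12.1))"
```

```text
t 22.2 pos [548.7 194.6  96.1] z [-0.003 -0.003 -1.   ] y [ 0.977 -0.211 -0.003] F [-0.2  0.7 -0.4] w 39.9 ff 30.0 q [ 0.21  0.55  1.51 -0.    1.08  0.42]
shift [ 0.004  0.008 -1.138] turn [ 0.02  -0.024  0.013] rows>= 1.1
```

Request:
play_rows(rows=[[[0,0.01,-0.5],[0.02,-0.02,0.01]],[[0,0,-0.4],[0,0,0]],[[0,0,-0.2],[0,0,0]],[[0,0,0],[0,0,0]],[[0,0,0],[0,0,0]]])

```text
time: 22.82
tool_pos: [548.8, 195.8, 63.3]
tcp_rot: [3.141, -0.0, 1.36]
contact_force: [-0.4, -0.3, -0.8]
grip_width: 39.7
finger_force: 30.0
```

Request:
play_rows(rows=[[[0,0,-0.04],[0,0,0]],[[0,0,-0.04],[0,0,0]],[[0,0,0],[0,0,0]]])

```text
time: 23.2
tool_pos: [548.4, 195.8, 60.5]
tcp_rot: [-3.141, 0.0, 1.36]
contact_force: [-0.5, -0.4, -1.3]
grip_width: 39.7
finger_force: 30.0
```

Request:
play_rows(rows=[[[0,0,-0.04],[0,0,0]],[[0,0,-0.03],[0,0,0]],[[0,0,0],[0,0,0]]])

```text
time: 23.58
tool_pos: [548.6, 195.9, 59.9]
tcp_rot: [3.141, -0.0, 1.36]
contact_force: [-5.1, -1.1, 9.1]
grip_width: 39.7
finger_force: 30.0
```

Contact at 9 N, so I'll release.

Request:
play_rows(rows=[[[0,0,0],[0,0,0]],[[0,0,0],[0,0,0]],[[0,0,0],[0,0,0]],[[0,0,0],[0,0,0]]], hand=0.35)

```text
time: 24.08
tool_pos: [548.4, 195.8, 58.3]
tcp_rot: [-3.141, 0.0, 1.36]
contact_force: [0.3, -0.3, -0.4]
grip_width: 61.2
finger_force: 0.0
```

Request:
play_rows(rows=[[[0,0,0.3],[0,0,0]],[[0,0,0.6],[0,0,0]],[[0,0,0.9],[0,0,0]],[[0,0,0.9],[0,0,0]],[[0,0,0.9],[0,0,0]]])

```text
time: 24.7
tool_pos: [548.5, 195.8, 168.0]
tcp_rot: [-3.142, -0.0, 1.36]
contact_force: [0.7, 1.0, -0.9]
grip_width: 62.1
finger_force: 0.0
```

```bash
python3 -c "
from go import *
st();u=np.array([583.9,-216.1,84.5]);delta(pre(u,45,-23),rackR(1))"
```

```text
t 24.7 pos [548.5 195.8 168. ] z [ 0.  0. -1.] y [ 0.978 -0.209 -0.   ] F [ 0.7  1.  -0.9] w 62.1 ff 0.0 q [0.21 0.48 1.42 0.   1.24 0.42]
shift [  0.815 -13.699  -2.148] turn [  2.431  -3.289 -10.112] rows>= 13.7
```

Request:
play_rows(rows=[[[0.055,-0.913,0],[0.2025,-0.274,-0.843]],[[0.055,-0.913,0],[0.2025,-0.274,-0.843]],[[0.055,-0.913,0],[0.2025,-0.274,-0.843]],[[0.055,-0.913,0],[0.2025,-0.274,-0.843]],[[0.055,-0.913,0],[0.2025,-0.274,-0.843]],[[0.055,-0.913,0],[0.2025,-0.274,-0.843]],[[0.055,-0.913,0],[0.2025,-0.274,-0.843]],[[0.055,-0.913,0],[0.2025,-0.274,-0.843]],[[0.055,-0.913,0],[0.2025,-0.274,-0.843]],[[0.055,-0.913,0],[0.2025,-0.274,-0.843]],[[0.055,-0.913,0],[0.2025,-0.274,-0.843]],[[0.055,-0.913,0],[0.2025,-0.274,-0.843]]], hand=0.15)

```text
time: 26.2
tool_pos: [568.4, -133.9, 167.3]
tcp_rot: [-3.14, -0.525, -0.092]
contact_force: [0.3, -0.3, 0.2]
grip_width: 52.8
finger_force: 0.0
```

Request:
play_rows(rows=[[[0.055,-0.913,-0.6],[0,0,0]],[[0.055,-0.913,-0.6],[0,0,0]],[[0.055,-0.913,-0.6],[0,0,0]],[[0,0,-0.35],[0,0,0]],[[0,0,0],[0,0,0]],[[0,0,0],[0,0,0]]])

```text
time: 26.95
tool_pos: [573.6, -214.9, 102.8]
tcp_rot: [-3.141, -0.524, -0.087]
contact_force: [0.9, 1.5, 0.0]
grip_width: 52.7
finger_force: 0.0
```

```bash
python3 -c "
from ov import *
st();u=np.array([583.9,-216.1,84.5]);delta(pre(u,0,-23),rackR(1))
over([([646.3,173.9,77.5,77.9,0],40),([548.5,195.8,77.5,77.9,0],40)],'pics/o2.png')"
```

```text
t 26.95 pos [ 573.6 -214.9  102.8] z [ 0.499 -0.043 -0.866] y [-0.087 -0.996 -0.   ] F [0.9 1.5 0. ] w 52.7 ff 0.0 q [-0.63  0.41  1.92  0.65  0.44  0.49]
shift [ 0.726 -0.072 -1.274] turn [-0.001  0.004 -0.002] rows>= 1.3
```

View pics/o2.png

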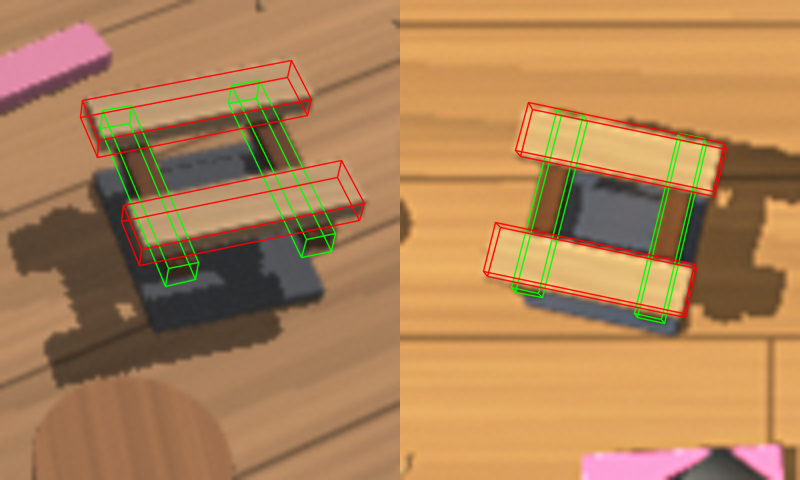

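Both broads sit on the stand as intended; the red boxes match the wood in both crops. Next is the first narrow blank.

Request:
play_rows(rows=[[[0.2,-0.02,-0.34],[0,0,0]],[[0.2,-0.02,-0.34],[0,0,0]],[[0.18,-0.02,-0.32],[0,0,0]],[[0.15,-0.01,-0.27],[0,0,0]],[[0,0,0],[0,0,0]]])

```text
time: 27.68
tool_pos: [595.0, -216.8, 62.7]
tcp_rot: [-3.14, -0.522, -0.088]
contact_force: [-0.6, 0.4, 0.5]
grip_width: 52.7
finger_force: 0.0
```

Request:
play_rows(rows=[[[0,0,0],[0,0,0]],[[0,0,0],[0,0,0]],[[0,0,0],[0,0,0]],[[0,0,0],[0,0,0]],[[0,0,0],[0,0,0]]], hand=-1)

```text
time: 28.3
tool_pos: [595.2, -217.3, 64.2]
tcp_rot: [-3.141, -0.524, -0.088]
contact_force: [-2.3, 0.0, 2.8]
grip_width: 25.6
finger_force: 30.0
```

```bash
python3 -c "
from go import *
st();u=np.array([583.9,-216.1,84.5]);o=get_obs();d=np.array(o['tool_pos'])-u;print(d@n, d@[0.863,-0.0755,0.5])"
```

```text
t 28.3 pos [ 595.2 -217.3   64.2] z [ 0.498 -0.043 -0.866] y [-0.087 -0.996 -0.   ] F [-2.3  0.   2.8] w 25.6 ff 30.0 q [-0.61  0.5   1.89  0.75  0.37  0.4 ]
-23.225023195341784 -0.3478614481565021
```

Request:
play_rows(rows=[[[-0.15,0.01,0.26],[0,0,0]],[[-0.25,0.02,0.43],[0,0,0]],[[-0.42,0.04,0.73],[0,0,0]],[[0,0,0.8],[0,0,0]],[[0,0,0.8],[0,0,0]],[[0,0,0.8],[0,0,0]],[[0,0,0],[0,0,0]]])

```text
time: 29.18
tool_pos: [570.8, -215.6, 180.9]
tcp_rot: [3.139, -0.526, -0.087]
contact_force: [0.3, 0.0, -1.8]
grip_width: 25.5
finger_force: 30.0
```

```bash
python3 -c "
from go import *
st();delta([608.2,233.2,120],downR(-102.1))"
```

```text
t 29.18 pos [ 570.8 -215.6  180.9] z [ 0.5   -0.046 -0.865] y [-0.088 -0.996  0.002] F [ 0.3  0.  -1.8] w 25.5 ff 30.0 q [-0.63  0.28  1.83  0.47  0.62  0.7 ]
shift [ 1.248 14.961 -2.03 ] turn [ 0.575  3.729 -0.868] rows>= 15.0
```

Request:
play_rows(rows=[[[0.078,0.935,0],[0.048,0.311,-0.072]],[[0.078,0.935,0],[0.048,0.311,-0.072]],[[0.078,0.935,0],[0.048,0.311,-0.072]],[[0.078,0.935,0],[0.048,0.311,-0.072]],[[0.078,0.935,0],[0.048,0.311,-0.072]],[[0.078,0.935,0],[0.048,0.311,-0.072]],[[0.078,0.935,0],[0.048,0.311,-0.072]],[[0.078,0.935,0],[0.048,0.311,-0.072]],[[0.078,0.935,0],[0.048,0.311,-0.072]],[[0.078,0.935,0],[0.048,0.311,-0.072]],[[0.078,0.935,0],[0.048,0.311,-0.072]],[[0.078,0.935,0],[0.048,0.311,-0.072]]])

```text
time: 30.68
tool_pos: [597.7, 122.4, 177.0]
tcp_rot: [-3.14, 0.008, -0.212]
contact_force: [1.0, -1.4, -1.0]
grip_width: 25.9
finger_force: 30.0
```

Request:
play_rows(rows=[[[0.078,0.935,-0.3],[0,0,0]],[[0.078,0.935,-0.4],[0,0,0]],[[0.078,0.935,-0.4],[0,0,0]],[[0.078,0.935,-0.4],[0,0,0]],[[0,0,-0.5],[0,0,0]],[[0,0,-0.5],[0,0,0]],[[0,0,0],[0,0,0]],[[0,0,0],[0,0,0]]])

```text
time: 31.68
tool_pos: [608.3, 233.0, 103.8]
tcp_rot: [-3.139, 0.003, -0.213]
contact_force: [0.4, 0.6, -1.7]
grip_width: 25.3
finger_force: 30.0
```

```bash
python3 -c "
from go import *
st();delta([608.2,233.2,82],downR(-102.1))"
```

```text
t 31.68 pos [608.3 233.  103.8] z [-0.003  0.003 -1.   ] y [-0.211 -0.977 -0.003] F [ 0.4  0.6 -1.7] w 25.3 ff 30.0 q [0.25 0.66 1.28 0.   1.2  2.03]
shift [-0.004  0.006 -0.727] turn [-0.024 -0.019  0.012] rows>= 0.7
```

Request:
play_rows(rows=[[[0,0,-0.4],[-0.02,-0.02,0.01]],[[0,0,-0.3],[0,0,0]],[[0,0,-0.05],[0,0,0]],[[0,0,0],[0,0,0]],[[0,0,0],[0,0,0]]])

```text
time: 32.3
tool_pos: [608.2, 233.9, 81.3]
tcp_rot: [-3.141, -0.0, -0.21]
contact_force: [-0.5, -0.3, -0.6]
grip_width: 25.3
finger_force: 30.0
```

Request:
play_rows(rows=[[[0,0,-0.04],[0,0,0]],[[0,0,-0.04],[0,0,0]],[[0,0,0],[0,0,0]]])

```text
time: 32.67
tool_pos: [607.9, 233.7, 78.4]
tcp_rot: [-3.141, 0.001, -0.211]
contact_force: [0.5, 0.1, -0.4]
grip_width: 25.5
finger_force: 30.0
```

Request:
play_rows(rows=[[[0,0,-0.04],[0,0,0]],[[0,0,-0.03],[0,0,0]],[[0,0,0],[0,0,0]]])

```text
time: 33.05
tool_pos: [608.1, 233.8, 77.3]
tcp_rot: [-3.141, -0.0, -0.21]
contact_force: [-2.3, -0.7, 5.4]
grip_width: 25.7
finger_force: 30.0
```

Request:
play_rows(rows=[[[0,0,0],[0,0,0]],[[0,0,0],[0,0,0]],[[0,0,0],[0,0,0]],[[0,0,0],[0,0,0]]], hand=0.1)

```text
time: 33.55
tool_pos: [607.9, 233.8, 76.2]
tcp_rot: [-3.141, 0.001, -0.21]
contact_force: [-0.5, -0.1, 0.1]
grip_width: 50.8
finger_force: 0.0
```

Request:
play_rows(rows=[[[0,0,0.3],[0,0,0]],[[0,0,0.6],[0,0,0]],[[0,0,0.9],[0,0,0]],[[0,0,0.9],[0,0,0]],[[0,0,0.6],[0,0,0]]])

```text
time: 34.17
tool_pos: [608.7, 234.0, 178.8]
tcp_rot: [-3.14, -0.003, -0.21]
contact_force: [1.0, -0.0, -0.2]
grip_width: 50.4
finger_force: 0.0
```

```bash
python3 -c "
from go import *
st();u=np.array([598.3,-60.9,84.5]);delta(pre(u,45,-23),rackR(1))"
```

```text
t 34.17 pos [608.7 234.  178.8] z [ 0.003  0.001 -1.   ] y [-0.209 -0.978 -0.002] F [ 1.  -0.  -0.2] w 50.4 ff 0.0 q [0.25 0.6  1.18 0.   1.36 2.03]
shift [-0.711 -9.798 -2.508] turn [-0.568 -3.688  0.858] rows>= 9.8
```

Request:
play_rows(rows=[[[-0.065,-0.89,0],[-0.052,-0.335,0.078]],[[-0.065,-0.89,0],[-0.052,-0.335,0.078]],[[-0.065,-0.89,0],[-0.052,-0.335,0.078]],[[-0.065,-0.89,0],[-0.052,-0.335,0.078]],[[-0.065,-0.89,0],[-0.052,-0.335,0.078]],[[-0.065,-0.89,0],[-0.052,-0.335,0.078]],[[-0.065,-0.89,0],[-0.052,-0.335,0.078]],[[-0.065,-0.89,0],[-0.052,-0.335,0.078]],[[-0.065,-0.89,0],[-0.052,-0.335,0.078]],[[-0.065,-0.89,-0.4],[-0.052,-0.335,0.078]],[[-0.065,-0.89,-0.4],[-0.052,-0.335,0.078]],[[0,0,-0.5],[0,0,0]]])

```text
time: 35.67
tool_pos: [586.5, -61.8, 137.7]
tcp_rot: [3.139, -0.523, -0.089]
contact_force: [0.5, -0.2, -0.0]
grip_width: 50.3
finger_force: 0.0
```

Request:
play_rows(rows=[[[0,0,-0.6],[0,0,0]],[[0,0,-0.6],[0,0,0]],[[0,0,0],[0,0,0]],[[0,0,0],[0,0,0]]])

```text
time: 36.17
tool_pos: [587.3, -60.1, 101.9]
tcp_rot: [3.139, -0.522, -0.087]
contact_force: [-1.2, 0.3, 0.6]
grip_width: 50.4
finger_force: 0.0
```

```bash
python3 -c "
from go import *
st();u=np.array([598.3,-60.9,84.5]);delta(pre(u,0,-23),rackR(1))"
```

```text
t 36.17 pos [587.3 -60.1 101.9] z [ 0.497 -0.046 -0.867] y [-0.088 -0.996  0.002] F [-1.2  0.3  0.6] w 50.4 ff 0.0 q [-0.29  0.36  1.99  0.35  0.29  1.06]
shift [ 0.747 -0.061 -1.245] turn [ 0.016 -0.012  0.006] rows>= 1.2
```

Request:
play_rows(rows=[[[0.21,-0.02,-0.34],[0.016,-0.012,0.006]],[[0.2,-0.02,-0.33],[0,0,0]],[[0.18,-0.01,-0.31],[0,0,0]],[[0.15,-0.01,-0.26],[0,0,0]],[[0,0,0],[0,0,0]]])

```text
time: 36.8
tool_pos: [612.7, -64.6, 73.9]
tcp_rot: [-3.132, -0.501, -0.088]
contact_force: [-0.3, 0.4, 0.4]
grip_width: 50.3
finger_force: 0.0
```

Request:
play_rows(rows=[[[0,0,0],[0,0,0]],[[0,0,0],[0,0,0]],[[0,0,0],[0,0,0]],[[0,0,0],[0,0,0]],[[0,0,0],[0,0,0]]], hand=-1)

```text
time: 37.42
tool_pos: [612.6, -64.5, 74.8]
tcp_rot: [-3.132, -0.502, -0.087]
contact_force: [-2.4, 0.1, 2.8]
grip_width: 25.8
finger_force: 29.9
```

```bash
python3 -c "
from go import *
st();u=np.array([598.3,-60.9,84.5]);o=get_obs();d=np.array(o['tool_pos'])-u;print(d@n, d@[0.863,-0.0755,0.5])"
```

```text
t 37.42 pos [612.6 -64.5  74.8] z [ 0.481 -0.033 -0.876] y [-0.083 -0.997 -0.008] F [-2.4  0.1  2.8] w 25.8 ff 29.9 q [-0.29  0.45  1.93  0.38  0.28  1.03]
-15.61666758927267 7.740438875907049
```

The wrist joint's limit (0.28) stopped this descent early, but the grip is sound: 7.7 mm up-slope of centre and 1.3° off. I'll account for both when placing it.

```bash
python3 -c "
from go import *
o=get_obs();W=R.from_euler('xyz',o['tcp_rot']).as_matrix()
S0=R.from_euler('xyz',[0,-30,-5],degrees=True).as_matrix();np.save('A.npy',W.T@S0)
np.save('off.npy',W.T@(np.array([598.3,-60.9,84.5])-o['tool_pos']));print(np.load('off.npy'))"
```

```text
[ -8.06533083  -2.46674938 -15.42950392]
```

Request:
play_rows(rows=[[[-0.15,0.01,0.26],[0,0,0]],[[-0.25,0.02,0.43],[0,0,0]],[[-0.42,0.04,0.73],[0,0,0]],[[0,0,0.8],[0,0,0]],[[0,0,0.8],[0,0,0]],[[0,0,0.6],[0,0,0]],[[0,0,0],[0,0,0]]])

```text
time: 38.3
tool_pos: [588.3, -62.7, 185.4]
tcp_rot: [-3.134, -0.506, -0.087]
contact_force: [1.0, -0.4, -1.4]
grip_width: 25.9
finger_force: 29.9
```

```bash
cat > fin.py <<'E'
from go import *
A=np.load('A.npy');off=np.load('off.npy')
def fin(h):
    St=R.from_euler('xyz',[0,0,-12.1],degrees=True).as_matrix();Wt=St@A.T
    p=np.array([587.2,135.4,h])-Wt@off;print("target",p.round(1));delta(p,Wt)
E
python3 -c "
from fin import *
st();fin(130)"
```

```text
t 38.3 pos [588.3 -62.7 185.4] z [ 0.483 -0.034 -0.875] y [-0.083 -0.997 -0.007] F [ 1.  -0.4 -1.4] w 25.9 ff 29.9 q [-0.3   0.24  1.87  0.21  0.55  1.2 ]
target [594.3 131.5 114.4]
shift [ 0.2    6.473 -2.366] turn [ 0.568  3.732 -0.867] rows>= 6.5
```

Request:
play_rows(rows=[[[0.024,0.728,0.2],[0.063,0.415,-0.096]],[[0.024,0.728,0],[0.063,0.415,-0.096]],[[0.024,0.728,0],[0.063,0.415,-0.096]],[[0.024,0.728,0],[0.063,0.415,-0.096]],[[0.024,0.728,0],[0.063,0.415,-0.096]],[[0.024,0.728,0],[0.063,0.415,-0.096]],[[0.024,0.728,0],[0.063,0.415,-0.096]],[[0.024,0.728,0],[0.063,0.415,-0.096]],[[0.024,0.728,0],[0.063,0.415,-0.096]],[[0,0,-0.5],[0,0,0]],[[0,0,-0.7],[0,0,0]],[[0,0,-0.5],[0,0,0]]])

```text
time: 39.8
tool_pos: [593.1, 133.2, 135.9]
tcp_rot: [-3.133, 0.027, -0.211]
contact_force: [-0.0, -0.8, -0.9]
grip_width: 25.6
finger_force: 29.9
```

Request:
play_rows(rows=[[[0,0,-0.4],[0,0,0]],[[0,0,-0.4],[0,0,0]],[[0,0,0],[0,0,0]],[[0,0,0],[0,0,0]]])

```text
time: 40.3
tool_pos: [594.8, 134.1, 114.7]
tcp_rot: [-3.131, 0.024, -0.211]
contact_force: [-0.1, 0.8, -0.1]
grip_width: 25.9
finger_force: 29.9
```

```bash
python3 -c "
from fin import *
st();off[1]=0;fin(108)
import ov;u=np.array(get_obs()['tool_pos'])+R.from_euler('xyz',get_obs()['tcp_rot']).as_matrix()@off
ov.over([([*u,-12.1,0],26),([608.1,233.8,96,-12.1,0],26)],'pics/o3.png')"
```

```text
t 40.3 pos [594.8 134.1 114.7] z [-0.021  0.015 -1.   ] y [-0.21  -0.978 -0.01 ] F [-0.1  0.8 -0.1] w 25.9 ff 29.9 q [0.09 0.59 1.39 0.02 1.19 1.86]
target [594.8 133.9  92.4]
shift [-0.001 -0.007 -0.744] turn [-0.012 -0.018 -0.001] rows>= 0.7
```

View pics/o3.png

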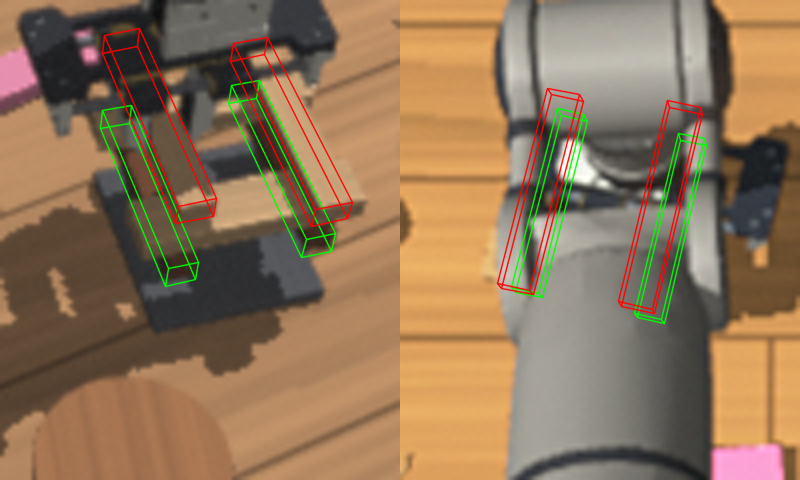

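The first narrow matches its box, and the held one is lined up above the left bearer. I'll lower it and feel for contact.

Request:
play_rows(rows=[[[0,0,-0.4],[-0.01,-0.02,0]],[[0,0,-0.3],[0,0,0]],[[0,0,-0.1],[0,0,0]],[[0,0,0],[0,0,0]],[[0,0,0],[0,0,0]]])

```text
time: 41.02
tool_pos: [594.7, 134.1, 90.4]
tcp_rot: [-3.132, 0.021, -0.211]
contact_force: [0.4, 0.1, 0.0]
grip_width: 25.6
finger_force: 29.9
```

Request:
play_rows(rows=[[[0,0,-0.05],[0,0,0]],[[0,0,-0.04],[0,0,0]],[[0,0,0],[0,0,0]]])

```text
time: 41.4
tool_pos: [594.4, 134.1, 87.4]
tcp_rot: [-3.133, 0.022, -0.211]
contact_force: [0.4, -0.8, -0.4]
grip_width: 25.5
finger_force: 29.9
```

Request:
play_rows(rows=[[[0,0,-0.04],[0,0,0]],[[0,0,-0.03],[0,0,0]],[[0,0,0],[0,0,0]]])

```text
time: 41.78
tool_pos: [594.4, 134.1, 85.3]
tcp_rot: [-3.133, 0.022, -0.211]
contact_force: [-0.4, -1.2, -1.2]
grip_width: 26.4
finger_force: 29.9
```

Request:
play_rows(rows=[[[0,0,-0.04],[0,0,0]],[[0,0,-0.02],[0,0,0]],[[0,0,0],[0,0,0]]])

```text
time: 42.15
tool_pos: [594.6, 134.1, 84.5]
tcp_rot: [-3.132, 0.021, -0.211]
contact_force: [-2.1, 0.3, 5.4]
grip_width: 26.0
finger_force: 29.9
```

Request:
play_rows(rows=[[[0,0,0],[0,0,0]],[[0,0,0],[0,0,0]],[[0,0,0],[0,0,0]],[[0,0,0],[0,0,0]]], hand=0.1)

```text
time: 42.65
tool_pos: [594.4, 134.1, 83.4]
tcp_rot: [-3.133, 0.022, -0.211]
contact_force: [-0.6, -0.3, -0.0]
grip_width: 50.4
finger_force: 0.0
```

Request:
play_rows(rows=[[[0,0,0.3],[0,0,0]],[[0,0,0.6],[0,0,0]],[[0,0,0.9],[0,0,0]],[[-0.3,-0.5,0.9],[0,0,0]],[[-0.5,-0.9,0.3],[0,0,0]],[[-0.5,-0.9,0],[0,0,0]],[[-0.5,-0.9,0],[0,0,0]],[[-0.5,-0.9,0],[0,0,0]],[[-0.5,-0.9,0],[0,0,0]],[[-0.5,-0.9,0],[0,0,0]],[[0,0,0],[0,0,0]]])

```text
time: 44.02
tool_pos: [495.0, -44.2, 174.4]
tcp_rot: [-3.133, 0.021, -0.214]
contact_force: [0.7, 0.9, -0.3]
grip_width: 50.9
finger_force: 0.0
```

```bash
python3 -c "
from ov import *
from fit import *
st()
over([([608.1,233.8,95.5,-12.1,0],26),([587.2,135.4,95.5,-12.1,0],26),([646.3,173.9,77.5,77.9,0],40),([548.5,195.8,77.5,77.9,0],40)],'pics/o4.png')"
```

```text
t 44.02 pos [495.  -44.2 174.4] z [-0.019  0.013 -1.   ] y [-0.212 -0.977 -0.009] F [ 0.7  0.9 -0.3] w 50.9 ff 0.0 q [-0.25  0.33  1.63  0.01  1.2   1.53]
```

View pics/o4.png

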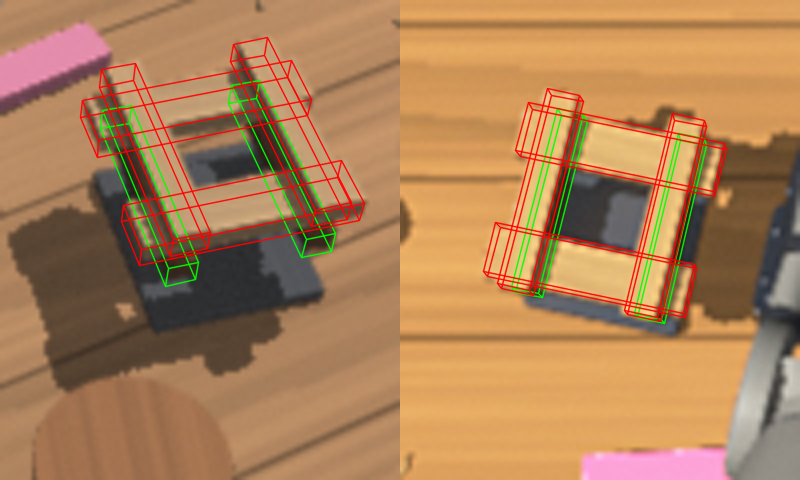

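All four blanks match their target boxes and the robot is clear of the stand, so I'm handing in.

```bash
python3 -c "
from plant import bot
print(bot.close_job())"
```

```text
the job is handed in; nothing more can be done
None
```

The four blanks are stacked as an open crosswise tower on the stand and the job is handed in at about 44 s; the last pictures showed every blank where planned, but the hand-in returned no verdict.

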